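# Clamp the bean canister's lid shut

## Task

The bean canister's lid is already resting in place on its rim. Swing the hinged clamp ring shut around the two flanges until it meets the rubber bumper, then turn the latch lever so that its hook pulls the pin in, and tighten it by feel until it comes up firm (about 13 N of push at the lever's knob), without overtightening; let go and leave the lid and the other things on the slab as they are.

Things in the scene. Friction and masses are not known exactly. Their poses are not given: they have to be found in the camera images.
- canister: Aluminium bean canister, 88 mm across, 80 mm tall, screwed to the slab by a 120 mm square foot. Origin: centre of the foot's underside, z up; the clamp closes at its -x side (front). Rim: a flange 100 mm across, top at 80 mm. Half of the steel clamp ring (114 mm across, 71 to 89 mm high) is fixed round its -y side; the other half swings round its +y side.
- clamp_ring (a joint): Angle of the swinging ring half about a vertical hinge. 0 = nominally shut, positive = open (closing is anticlockwise seen from above); starts 0.45 to 0.9. About 1 N swings it and it stays where left. Its tongue meets the sprung bumper somewhere between 0.015 and 0.075 rad, different each time; let go there, it stays there, near enough for the hook to catch.
- ring_post (a point): Red upright round post (a sleeve that spins freely on its own axis) on an ear of the swinging half, to move it by: 14 mm diameter, free from 85 to 135 mm above the slab; point on its axis at 122 mm height, 139 mm from the hinge axis. The black rubber bumper in the front gap is felt here as about 4 N at first touch, rising to 14 N over 2 mm, then far stiffer.
- ring_hinge (a point): Point on the vertical hinge axis of the ring, at 122 mm height.
- latch (a joint): Angle of the latch lever about a vertical axis, 0 to 2.1 rad; starts 0 to 0.2 (open: the pin can pass the hook). Grows clockwise seen from above. The hook takes up the pin's slack at about 0.8 to 1.55, then presses the bumper, and comes up firm at an angle that differs each time, between 1.0 and 1.85. It holds itself when let go.
- latch_knob (a point): Red upright round knob at the end of the lever (spins freely on its own axis): 14 mm diameter, free from 102 to 135 mm above the slab; point on its axis at 122 mm height, 75 mm from the latch's axis. Push square to the lever: about 3 to 8 N while the bumper is pressed, then rising about 1 N per mm once firm. Well tightened: 11 to 16 N; over about 20 N is too much.
- latch_pivot (a point): Point on the vertical turning axis of the latch, at 122 mm height. The lever carries a steel spiral hook, 93 to 108 mm above the slab, which turns with it.
- lid_center (a point): Centre of the steel lid's flange disc (100 mm across; 8 mm high with a black 16 mm knob in the middle up to 102 mm above the slab), loose on the canister's rim; point 4 mm above its underside, at 84 mm height.
- saucer: White porcelain saucer, 140 mm across, 20 mm high; origin under its centre. Bystander.
- dosing_cup: Steel dosing cup, 58 mm across, 55 mm tall; origin under its centre. Bystander.
- moka_base: Aluminium moka base, 92 mm across, 66 mm tall; origin under its centre. Bystander.
- mug: Blue mug, 80 mm across, 88 mm tall; origin under its centre. Bystander.
- brush: Brush with black plastic handle, 170 mm long, lying flat along its x. Bystander.
- tamper: Steel tamper, 54 mm across, 76 mm tall; origin under its centre. Bystander.
- keeper_pin (a point): Brass upright pin, 10 mm diameter, 89 to 111 mm above the slab, at the free end of the swinging ring half; point on its axis at 100 mm height. The hook of the latch goes behind it and draws it in.
Mind the look-alikes: they are no part of the job. What is shaped like the part that bears lid_center but turquoise is not meant.

How it is judged:
By the outcome, as a careful person would: the job done as asked, in the order asked, and still so for the second after the job is handed in, with the robot touching nothing.
It also fails if it takes over 67 s, if anything falls off the work surface, if the arm or the gripper's body presses on something with over 40 N, if the wrist force passes 120 N, or if a joint passes its speed limit or range.

## Robot

A 7-joint arm with a two-finger parallel gripper is mounted at the origin on the work surface. World frame = base frame: x ahead of the robot, y to its left, z up, the work surface at z = 0. Lengths are in m, angles in rad, forces in N, time in s.
With the tool pointing down it reaches from about 0.425 to 0.925 m from the base axis. Payload 6.8 kg.
Tool frame: the origin (TCP) lies on the centre line of the jaws, within the pads' length; the fingertips stand 17 mm ahead of it and the grasp point (between the pads) lies 2 mm behind it; z points along the fingers, x is the direction in which the jaws open and shut, and the axes are right-handed (so a half turn about z gives the same grasp; the last joint's range is limited). The gripper opens to 85 mm and grips with 20 to 120 N. Pads are 22 mm wide; open, the fingers measure 114 mm over their backs; the gripper's body (76 mm by 85 mm) begins 54 mm behind the grasp point. The pads swing forward as they close: fully open they stand 13 mm farther back than shut.
Start: joints at [1.058, 0.477, 0.022, 1.555, -0.011, 1.109, -0.083], TCP at [0.266, -0.62, 0.248] pointing down, gripper open.
Joint ranges: [-2.96, 2.96], [-0.34, 2.1], [-1.41, 1.46], [0.24, 2.44], [-1.37, 4.51], [0.17, 1.92], [-2.96, 2.96]. Speed limits (rad/s): [2.39, 2.39, 3.14, 3.14, 3.14, 3.14, 3.14].

## Interface

Orientations are given as a rotation vector (axis times angle).
In Python, from bench import r gives the robot as it stands.
- The arm moves only by the tool arm_command, never from a script. Its argument "increments" is a list of rows, each a list of 3 entries, a list of its own where there are three numbers: the shift along the world's x, y, z in m, then the turn, a rotation vector about the world's x, y, z in rad, then the opening in per cent of the stroke, from 0 (shut) to 100 (fully open). A call has 1 to 10 rows; each row is the pose to reach, as a shift and turn from the pose commanded when the call began; what a row does not reach only later rows make up. A row lasts 1/10 s, in which the tool goes at most 50 mm and 8.59 degrees, less where a joint would pass 70% of its speed; a pose out of reach is approached as far as the arm can. A call with a gripper value outside its range is refused whole. The fingers move at their own pace and stop on an object; "newtons" is the grip in N (left out, the last holds). Time passes only in rows, so rows that repeat a pose let the fingers close. It gives the time, the measured TCP pose, the force and the opening at its end, in the units of the state.
- r.get_obs(): the state, without advancing time (a new reading comes with each control period).
- r.grab_frame(name): name is "side" or "top" or "wrist"; returns the picture (480x640x3 uint8, blue, green, red); there is no depth.
- r.camera_model(name): a dict with "camera_matrix" (3x3 intrinsics, pixels), "camera_from_world" (4x4, takes a point from world to camera coordinates). Camera axes: x right, y down, z forward; pixel columns grow to the right and rows downward; lengths in m; the calibration is good to about 2 mm. A picture is of the moment at which its call begins: read the wrist's pose just before it. camera_model takes no time and is no camera call; for the wrist camera it gives the pose at the moment of the call.
- r.hand_in(): hands the job in, once; it reports no verdict.
The state is a dict: "clock": time; "joints": joint angles; "qvel": joint speeds; "tau": joint torques, N m; "tcp_pos": TCP position; "orientation": TCP orientation; "contact_force": force on the tool from outside, world axes, zero at the start; "moment": the same for the moment, N m; "grip_width": finger opening in m.
Only numpy, scipy, OpenCV 4.12 (cv2) and the standard library are available. Lean on these libraries where they do the work, as an engineer would, in place of code of your own. Each camera call takes 0.05 s, during which the arm holds its last target. There are 200 camera calls.

## Working session

There is one attempt and no reset: what is moved stays moved. The work goes in short steps, Python scripts to look and compute and a tool call to move; the robot and the scene stay as the last step left them, time stands still between calls to the robot, and variables do not carry over. Pictures are saved under pics/ and viewed, about 8 in all and at most 12, crops included, and the job is handed in when it is done.

Besides the shell and the picture viewer there is one more tool, called as name(argument=value, ...) on one line, values as JSON. arm_command: Moves the arm, as the interface text tells. Its arguments: {"type":"object","properties":{"increments":{"type":"array","items":{"type":"array"}},"newtons":{"type":"number"}},"required":["increments"]}

```bash
mkdir -p pics; ls; python3 - <<'E'
from bench import r
import cv2
for n in ("top","side"):
    cv2.imwrite(f"pics/{n}0.png",r.grab_frame(n))
    m=r.camera_model(n);print(n,m["camera_matrix"],m["camera_from_world"])
print(r.get_obs())
E
```

```text
pics
top [[540.05094947   0.         318.38933809]
 [  0.         540.05094947 237.42920937]
 [  0.           0.           1.        ]] [[ 1.04959651e-03 -9.99921165e-01  1.25125161e-02 -3.64015176e-02]
 [-9.95168067e-01 -2.27293060e-03 -9.81598334e-02  5.67171896e-01]
 [ 9.81805350e-02 -1.23490282e-02 -9.95091998e-01  1.46088058e+00]
 [ 0.00000000e+00  0.00000000e+00  0.00000000e+00  1.00000000e+00]]
side [[490.37266057   0.         321.08679639]
 [  0.         490.37266057 230.2838371 ]
 [  0.           0.           1.        ]] [[ 0.99970567  0.01856658  0.01561606 -0.55174955]
 [ 0.02413533 -0.69577677 -0.71785247  0.05796297]
 [-0.00246277  0.71801808 -0.69602009  1.20767776]
 [ 0.          0.          0.          1.        ]]
{'clock': 0.1, 'joints': array([ 1.0579071 ,  0.47775741,  0.0223206 ,  1.55635066, -0.01150933,
        1.1093317 , -0.08308466]), 'qvel': array([-0.00171682, -0.00297196, -0.0006019 , -0.00300415,  0.00019811,
        0.00043218,  0.00021501]), 'tau': array([ 4.85373224e-03, -5.97755814e+01,  1.61396764e+00, -2.81951022e+01,
        1.28952228e-02,  5.04962954e-03,  2.85437397e-05]), 'tcp_pos': array([ 0.26563327, -0.61997118,  0.24739651]), 'orientation': array([-2.62197197e+00,  1.72901558e+00,  2.34330772e-03]), 'contact_force': array([-0.7254328 , -0.51311749,  0.10065745]), 'moment': array([ 0.02675771, -0.0395896 ,  0.03331315]), 'grip_width': 0.08537796931389449}
```

View pics/top0.png

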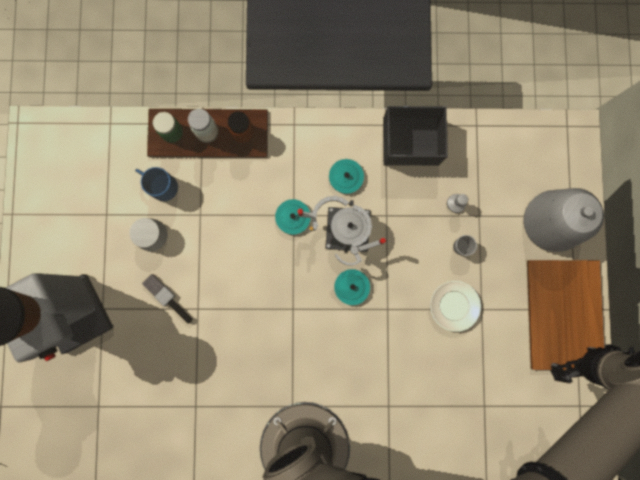

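View pics/side0.png

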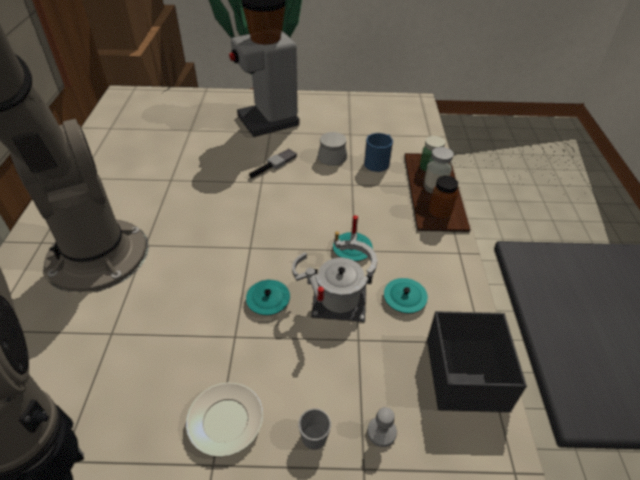

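Top view: canister near (350,228), ring post red near (301,212), latch knob red near (382,241). I'll measure these and zoom in.

```bash
cat > h.py <<'E'
import numpy as np, cv2
from bench import r
def ray(n,u,v,m=None):
    m=m or r.camera_model(n);T=m["camera_from_world"];R=T[:3,:3]
    d=R.T@np.linalg.inv(m["camera_matrix"])@[u,v,1];return -R.T@T[:3,3],d
def plane(n,u,v,z,m=None):
    c,d=ray(n,u,v,m);return c+d*(z-c[2])/d[2]
def proj(n,p,m=None):
    m=m or r.camera_model(n);q=m["camera_from_world"]@np.r_[p,1];q=m["camera_matrix"]@q[:3];return q[:2]/q[2]
def tri(obs):
    A=0;b=0
    for c,d in obs:
        d=d/np.linalg.norm(d);P=np.eye(3)-np.outer(d,d);A=A+P;b=b+P@c
    return np.linalg.solve(A,b)
def red(im):
    h=cv2.cvtColor(im,cv2.COLOR_BGR2HSV)
    m=(((h[...,0]<8)|(h[...,0]>172))&(h[...,1]>150)&(h[...,2]>80)).astype(np.uint8)
    n,l,s,c=cv2.connectedComponentsWithStats(m)
    return [(c[i].round(1).tolist(),s[i].tolist()) for i in range(1,n) if s[i][4]>8]
E
python3 - <<'E'
from h import *
t=cv2.imread("pics/top0.png");s=cv2.imread("pics/side0.png")
print(red(t));print(red(s))
a=cv2.resize(t[180:280,270:400],None,fx=5.5,fy=5.5,interpolation=2)
cv2.imwrite("pics/tc.png",a)
E
```

```text
[([299.8, 211.6], [298, 209, 4, 6, 17]), ([382.5, 240.3], [380, 238, 6, 5, 22]), ([47.8, 357.3], [45, 356, 8, 4, 23])]
[([354.8, 217.5], [353, 216, 4, 4, 13]), ([320.7, 289.2], [319, 287, 5, 5, 21])]
```

View pics/tc.png

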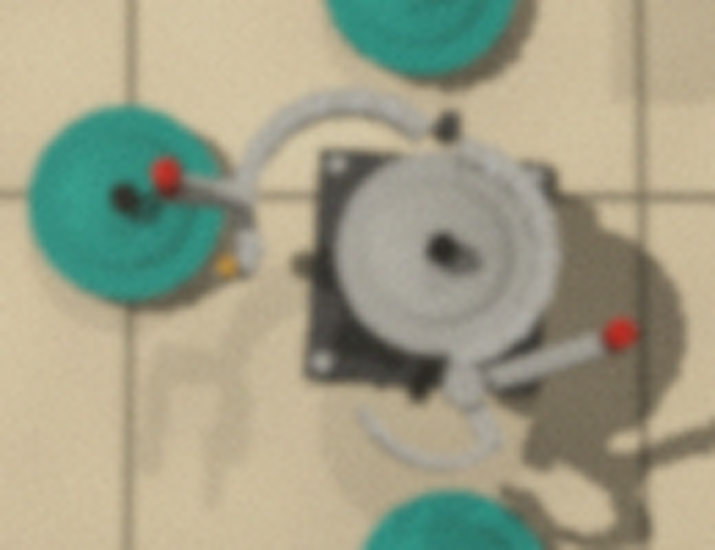

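Crop (×5.5): post (167,177), hinge (447,125), pin (227,265), lid knob (443,247), latch pivot (465,382), knob (620,333), with bumpers at (418,383). The ring has to swing anticlockwise, the lever clockwise.

```bash
python3 - <<'E'
from h import *
c=lambda x,y:(270+(x+.5)/5.5-.5,180+(y+.5)/5.5-.5)
T=lambda x,y,z:plane("top",*c(x,y),z)[:2]
post=plane("top",299.8,211.6,.13)[:2];knob=plane("top",382.5,240.3,.13)[:2]
print("tri post",tri([ray("top",299.8,211.6),ray("side",354.8,217.5)]),"knob",tri([ray("top",382.5,240.3),ray("side",320.7,289.2)]))
print("post",post,"crop",T(167,177,.133),"knob",knob,T(620,333,.133))
for z in(.09,.1,.12):
  h=T(447,125,z);p=T(465,382,z);print(z,"hinge",h,np.linalg.norm(h-post),"piv",p,np.linalg.norm(p-knob))
pin=T(227,265,.111);bump=T(418,383,.085);print("pin",pin,"bump",bump,"lid",T(443,247,.10))
h=T(447,125,.09)
a=lambda v:np.degrees(np.arctan2(v[1],v[0]))
print(a(post-h),a(pin-h),a(bump-h),a(knob-T(465,382,.11)), [np.linalg.norm(x-h) for x in(pin,bump)])
E
```

```text
tri post [0.62563587 0.01391291 0.12896403] knob [ 0.55153226 -0.19899832  0.12902444]
post [0.62399982 0.0138169 ] crop [0.623111   0.01335026] knob [ 0.55014341 -0.19898447] [ 0.55028317 -0.19812642]
0.09 hinge [ 0.65521354 -0.12101556] 0.13839829374630713 piv [ 0.53054319 -0.12905257] 0.07262671639355488
0.1 hinge [ 0.65356424 -0.12028346] 0.13732064870852964 piv [ 0.52977195 -0.12826386] 0.07359620290587375
0.12 hinge [ 0.65026564 -0.11881926] 0.1352118456812529 piv [ 0.52822947 -0.12668645] 0.0755461751512789
pin [ 0.58430866 -0.01478013] bump [ 0.53040059 -0.10680113] lid [ 0.59452154 -0.11808115]
103.0343654105144 123.72039550907131 173.50281404173847 -73.52897300414084 [np.float64(0.12772419224018994), np.float64(0.1256197561320959)]
```

arm_command(increments=[[[0.358,0.634,0.0],[0,0,-0.94],50],[[0.358,0.634,0.0],[0,0,-0.94],50],[[0.358,0.634,0.0],[0,0,-0.94],50],[[0.358,0.634,0.0],[0,0,-0.94],50],[[0.358,0.634,0.0],[0,0,-0.94],50],[[0.358,0.634,0.0],[0,0,-0.94],50],[[0.358,0.634,0.0],[0,0,-0.94],50],[[0.358,0.634,0.0],[0,0,-0.94],50],[[0.358,0.634,0.0],[0,0,-0.94],50],[[0.358,0.634,0.0],[0,0,-0.94],50]], newtons=50)

```text
clock: 1.1
tcp_pos: [0.5071, -0.1926, 0.2482]
orientation: [1.555, -2.73, -0.0]
contact_force: [0.9, -0.6, 0.0]
grip_width: 0.0427
```

arm_command(increments=[[[0.112,0.199,0.0],[0,0,0],50],[[0.112,0.199,0.0],[0,0,0],50],[[0.112,0.199,0.0],[0,0,0],50],[[0.112,0.199,0.0],[0,0,0],50],[[0.112,0.199,0.0],[0,0,0],50],[[0.112,0.199,0.0],[0,0,0],50],[[0.112,0.199,0.0],[0,0,0],50]])

```text
clock: 1.8
tcp_pos: [0.6183, 0.0049, 0.2476]
orientation: [1.556, -2.727, -0.001]
contact_force: [-0.2, -0.6, -0.7]
grip_width: 0.0426
```

```bash
python3 - <<'E'
from h import *
o=r.get_obs();m=r.camera_model("wrist");im=r.grab_frame("wrist");cv2.imwrite("pics/w1.png",im)
print(o["tcp_pos"],o["orientation"],o["contact_force"],red(im))
for c,s in red(im): print(plane("wrist",*c,.13,m))
print("tcp proj",proj("wrist",np.r_[o["tcp_pos"][:2],.13],m))
E
```

```text
[0.61833744 0.00488003 0.24761907] [ 1.55615069e+00 -2.72748554e+00 -5.44587989e-04] [-0.20419201 -0.62258027 -0.70101065] [([301.6, 234.9], [292, 213, 22, 37, 498])]
[0.62802081 0.01182389 0.13      ]
tcp proj [319.69768074 242.58651563]
```

View pics/w1.png

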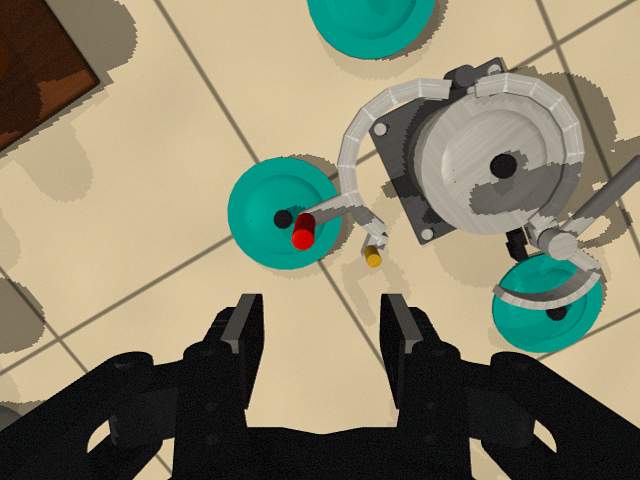

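The wrist view shows the post top at (303,240), pin (374,258), hinge (462,78), latch pivot (562,243). I'll convert these.

```bash
python3 - <<'E'
from h import *
o=r.get_obs();m=r.camera_model("wrist");print(o["tcp_pos"])
P=plane("wrist",303,240,.135,m)[:2];print("post",P)
for z in(.09,.1,.11):
  H=plane("wrist",462,78,z,m)[:2];print(z,"hinge",H,np.linalg.norm(H-P),"pivot",plane("wrist",562,243,z,m)[:2])
E
```

```text
[0.61809403 0.00340915 0.24776647]
post [0.62567823 0.01037646]
0.09 hinge [ 0.65582038 -0.12431048] 0.138018550198741 pivot [ 0.52104314 -0.13781457]
0.1 hinge [ 0.65652025 -0.1210516 ] 0.1349983871707274 pivot [ 0.52648529 -0.13408054]
0.11 hinge [ 0.65722011 -0.11779272] 0.13199329182639064 pivot [ 0.53192744 -0.1303465 ]
```

arm_command(increments=[[[0.0075,0.0085,-0.04],[0,0,0],50],[[0.0075,0.0085,-0.08],[0,0,0],50],[[0.0075,0.0085,-0.11],[0,0,0],50],[[0.0075,0.0085,-0.126],[0,0,0],50],[[0.0075,0.0085,-0.126],[0,0,0],50],[[0.0075,0.0085,-0.126],[0,0,0],0],[[0.0075,0.0085,-0.126],[0,0,0],0],[[0.0075,0.0085,-0.126],[0,0,0],0],[[0.0075,0.0085,-0.126],[0,0,0],0],[[0.0075,0.0085,-0.126],[0,0,0],0]])

```text
clock: 2.85
tcp_pos: [0.6275, 0.0128, 0.1244]
orientation: [-1.553, 2.727, -0.003]
contact_force: [-0.9, -1.0, 6.9]
grip_width: 0.0121
```

```bash
python3 - <<'E'
from h import *
im=r.grab_frame("wrist");cv2.imwrite("pics/w2.png",im[150:450,140:540]);o=r.get_obs()
print(o["tcp_pos"],o["contact_force"],o["moment"],o["grip_width"])
E
```

```text
[0.62749869 0.01281135 0.12437836] [-0.13685245 -0.60772823  6.99298352] [-0.2540995   0.10539702 -0.00114886] 0.012436779395914142
```

View pics/w2.png

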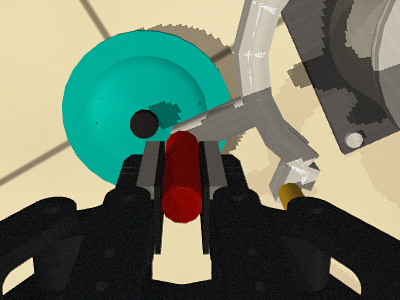

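The post is gripped cleanly between the pads. I'll swing it along the arc about the hinge.

arm_command(increments=[[[-0.0066,-0.0015,0],[0,0,0],0],[[-0.0133,-0.0034,0],[0,0,0],0],[[-0.0262,-0.0082,0],[0,0,0],0],[[-0.0386,-0.0142,0],[0,0,0],0],[[-0.0503,-0.0214,0],[0,0,0],0],[[-0.0613,-0.0297,0],[0,0,0],0],[[-0.0613,-0.0297,0],[0,0,0],0],[[-0.0613,-0.0297,0],[0,0,0],0]])

```text
clock: 3.7
tcp_pos: [0.5663, -0.0182, 0.1243]
orientation: [-1.551, 2.728, -0.005]
contact_force: [2.3, -3.2, 7.0]
grip_width: 0.0123
```

```bash
cat > s.py <<'E'
from h import *
import sys
def st(c,sgn):
    o=r.get_obs();d=o["tcp_pos"][:2]-c;R=np.linalg.norm(d);u=d/R;t=sgn*np.array([-u[1],u[0]]);f=o["contact_force"]
    print("t",o["clock"],"tcp",o["tcp_pos"].round(4),"R",R.round(4),"ang",np.degrees(np.arctan2(u[1],u[0])).round(2),"push-dir",t.round(3),"resist",(-f[:2]@t).round(2),"radial",(f[:2]@u).round(2),"fz",f[2].round(1),o["grip_width"].round(4))
if sys.argv[1]=="ring": st(np.array([.655,-.122]),1)
else: st(np.array([.529,-.128]),-1)
E
python3 s.py ring
```

```text
Traceback (most recent call last):
  File "s.py", line 6, in <module>
    if sys.argv[1]=="ring": st(np.array([.655,-.122]),1)
                            ~~^^^^^^^^^^^^^^^^^^^^^^^^^^
  File "s.py", line 5, in st
    print("t",o["clock"],"tcp",o["tcp_pos"].round(4),"R",R.round(4),"ang",np.degrees(np.arctan2(u[1],u[0])).round(2),"push-dir",t.round(3),"resist",(-f[:2]@t).round(2),"radial",(f[:2]@u).round(2),"fz",f[2].round(1),o["grip_width"].round(4))
                                                                                                                                                                                                                       ^^^^^^^^^^^^^^^^^^^^^
AttributeError: 'float' object has no attribute 'round'
```

arm_command(increments=[[[-0.0051,-0.0046,0],[0,0,0],0],[[-0.0099,-0.0094,0],[0,0,0],0],[[-0.0145,-0.0144,0],[0,0,0],0],[[-0.0145,-0.0144,0],[0,0,0],0]])

```text
clock: 4.1
tcp_pos: [0.5518, -0.033, 0.1243]
orientation: [-1.551, 2.728, -0.005]
contact_force: [2.0, -3.0, 7.4]
grip_width: 0.0124
```

```bash
sed -i 's/o\["grip_width"\].round(4)/round(o["grip_width"],4)/' s.py; python3 s.py ring
```

```text
t 4.1 tcp [ 0.5518 -0.033   0.1243] R 0.1363 ang 139.21 push-dir [-0.653 -0.757] resist -0.99 radial -3.45 fz 7.4 0.0124
```

arm_command(increments=[[[-0.0013,-0.0015,0],[0,0,0],0],[[-0.0026,-0.0031,0],[0,0,0],0],[[-0.0037,-0.0047,0],[0,0,0],0],[[-0.0049,-0.0064,0],[0,0,0],0],[[-0.0049,-0.0064,0],[0,0,0],0]])

```text
clock: 4.6
tcp_pos: [0.5475, -0.0383, 0.1243]
orientation: [-1.552, 2.726, -0.005]
contact_force: [2.3, -2.1, 7.7]
grip_width: 0.012
```

```bash
python3 s.py ring
```

```text
t 4.6 tcp [ 0.5475 -0.0383  0.1243] R 0.1362 ang 142.09 push-dir [-0.614 -0.789] resist -0.19 radial -3.1 fz 7.7 0.012
```

arm_command(increments=[[[-0.0012,-0.0016,0],[0,0,0],0],[[-0.0024,-0.0032,0],[0,0,0],0],[[-0.0024,-0.0032,0],[0,0,0],0]])

```text
clock: 4.9
tcp_pos: [0.5452, -0.0415, 0.1243]
orientation: [-1.552, 2.726, -0.005]
contact_force: [2.1, -2.2, 7.1]
grip_width: 0.0127
```

```bash
python3 s.py ring
```

```text
t 4.9 tcp [ 0.5452 -0.0415  0.1243] R 0.1362 ang 143.76 push-dir [-0.591 -0.807] resist -0.5 radial -2.99 fz 7.1 0.0127
```

arm_command(increments=[[[-0.0012,-0.0016,0],[0,0,0],0],[[-0.0024,-0.0032,0],[0,0,0],0],[[-0.0024,-0.0032,0],[0,0,0],0]])

```text
clock: 5.2
tcp_pos: [0.5429, -0.0447, 0.1243]
orientation: [-1.552, 2.726, -0.005]
contact_force: [2.9, -2.7, 7.0]
grip_width: 0.0121
```

```bash
python3 s.py ring
```

```text
t 5.2 tcp [ 0.5429 -0.0447  0.1243] R 0.1362 ang 145.42 push-dir [-0.568 -0.823] resist -0.53 radial -3.93 fz 7.0 0.0121
```

arm_command(increments=[[[-0.0011,-0.0016,0],[0,0,0],0],[[-0.0022,-0.0033,0],[0,0,0],0],[[-0.0022,-0.0033,0],[0,0,0],0]])

```text
clock: 5.5
tcp_pos: [0.5407, -0.048, 0.1243]
orientation: [-1.552, 2.726, -0.005]
contact_force: [2.7, -1.9, 7.2]
grip_width: 0.0124
```

```bash
python3 s.py ring
```

```text
t 5.5 tcp [ 0.5407 -0.048   0.1243] R 0.1361 ang 147.08 push-dir [-0.543 -0.839] resist -0.12 radial -3.33 fz 7.2 0.0124
```

arm_command(increments=[[[-0.0011,-0.0017,0],[0,0,0],0],[[-0.0021,-0.0034,0],[0,0,0],0],[[-0.0021,-0.0034,0],[0,0,0],0]])

```text
clock: 5.8
tcp_pos: [0.5398, -0.0495, 0.1244]
orientation: [-1.552, 2.722, -0.005]
contact_force: [5.4, 2.4, 3.8]
grip_width: 0.0125
```

```bash
python3 s.py ring
```

```text
t 5.8 tcp [ 0.5398 -0.0495  0.1244] R 0.1361 ang 147.83 push-dir [-0.532 -0.847] resist 4.89 radial -3.31 fz 3.8 0.0125
```

arm_command(increments=[[[-0.0005,-0.0008,0],[0,0,0],0],[[-0.0005,-0.0008,0],[0,0,0],0],[[-0.0005,-0.0008,0],[0,0,0],0]])

```text
clock: 6.1
tcp_pos: [0.5396, -0.0497, 0.1244]
orientation: [-1.553, 2.721, -0.004]
contact_force: [6.8, 3.4, 2.3]
grip_width: 0.0123
```

```bash
python3 s.py ring
```

```text
t 6.1 tcp [ 0.5396 -0.0497  0.1244] R 0.1362 ang 147.93 push-dir [-0.531 -0.847] resist 6.5 radial -3.97 fz 2.3 0.0123
```

The bumper is felt (resistance rises with almost no motion). Releasing, lifting and going above the latch knob.

arm_command(increments=[[[0.0011,0.0018,0],[0,0,0],30],[[0.0011,0.0018,0],[0,0,0],30],[[0.0011,0.0018,0],[0,0,0],30],[[0.0011,0.0018,0.03],[0,0,0],30],[[0.0011,0.0018,0.075],[0,0,0],40],[[0.0125,-0.04,0.1],[0,0,0.14],50],[[0.0125,-0.09,0.1],[0,0,0.28],50],[[0.0125,-0.13,0.1],[0,0,0.42],50],[[0.0125,-0.1465,0.1],[0,0,0.56],50],[[0.0125,-0.1465,0.1],[0,0,0.7],50]])

```text
clock: 7.1
tcp_pos: [0.5467, -0.2025, 0.2218]
orientation: [2.394, -2.031, -0.001]
contact_force: [-0.1, 0.7, 0.6]
grip_width: 0.0429
```

arm_command(increments=[[[0,0,0],[0,0,0.14],50],[[0,0,0],[0,0,0.24],50],[[0,0,0],[0,0,0.24],50],[[0,0,0],[0,0,0.24],50]])

```text
clock: 7.5
tcp_pos: [0.5478, -0.1981, 0.222]
orientation: [2.62, -1.733, -0.001]
contact_force: [-1.0, 0.0, 0.0]
grip_width: 0.0427
```

```bash
python3 - <<'E'
from h import *
o=r.get_obs();m=r.camera_model("wrist");im=r.grab_frame("wrist");cv2.imwrite("pics/w3.png",im)
print(o["tcp_pos"],o["orientation"],o["contact_force"],o["grip_width"])
for c,s in red(im): print(c,s,plane("wrist",*c,.127,m))
for c,s in red(r.grab_frame("top")): print("top",c,plane("top",*c,.13))
E
```

```text
[ 0.54781456 -0.19806982  0.22200501] [ 2.61965810e+00 -1.73345033e+00 -1.32296483e-03] [-1.04895822  0.02094874  0.03767329] 0.04270583212129849
[49.7, 156.7] [28, 144, 71, 30, 764] [ 0.54042105 -0.048371    0.127     ]
[61.4, 170.0] [58, 169, 9, 3, 14] [ 0.53605693 -0.05561927  0.127     ]
[326.8, 245.6] [315, 227, 26, 37, 745] [ 0.55272044 -0.20005232  0.127     ]
top [323.5, 245.0] [ 0.53770244 -0.04731992  0.13      ]
top [48.1, 357.1] [0.25533331 0.64054122 0.13      ]
```

View pics/w3.png

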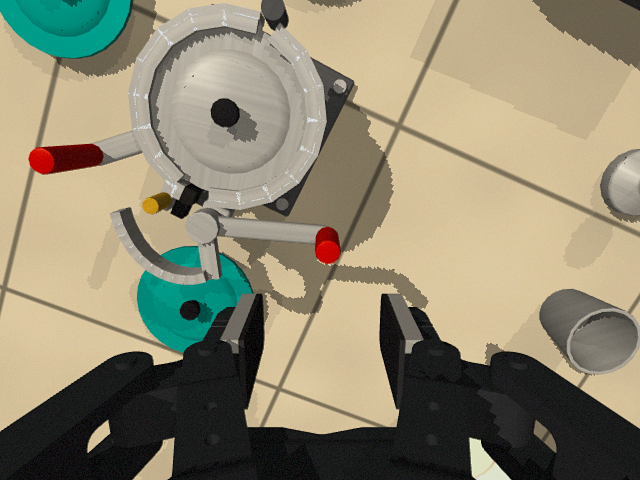

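The ring is shut, its tongue on the black bumper at (187,200), the pin at (153,203) and the hook (120–210, 210–280) ready to sweep behind it. Knob top (327,250), pivot (203,226).

```bash
python3 - <<'E'
from h import *
m=r.camera_model("wrist");K=plane("wrist",327,249,.135,m)[:2];print("tcp",r.get_obs()["tcp_pos"],"knob",K)
for z in(.1,.105,.11,.115,.12):
  p=plane("wrist",203,226,z,m)[:2];print(z,p,np.linalg.norm(p-K))
E
```

```text
tcp [ 0.54806756 -0.19792602  0.22217225] knob [ 0.5533409  -0.19980187]
0.1 [ 0.52783435 -0.12883635] 0.0754101391391988
0.105 [ 0.52947928 -0.12971876] 0.07403390061255265
0.11 [ 0.53112422 -0.13060118] 0.07267954819557378
0.115 [ 0.53276915 -0.13148359] 0.07134832824252817
0.12 [ 0.53441409 -0.132366  ] 0.07004155974263962
```

arm_command(increments=[[[0.0045,-0.0015,-0.04],[0,0,0],50],[[0.0045,-0.0015,-0.075],[0,0,0],50],[[0.0045,-0.0015,-0.095],[0,0,0],50],[[0.0045,-0.0015,-0.095],[0,0,0],50],[[0.0045,-0.0015,-0.095],[0,0,0],0],[[0.0045,-0.0015,-0.095],[0,0,0],0],[[0.0045,-0.0015,-0.095],[0,0,0],0],[[0.0045,-0.0015,-0.095],[0,0,0],0],[[0.0045,-0.0015,-0.095],[0,0,0],0]])

```text
clock: 8.5
tcp_pos: [0.5538, -0.1993, 0.1288]
orientation: [-2.622, 1.729, -0.003]
contact_force: [-1.4, 1.7, 6.8]
grip_width: 0.0122
```

```bash
python3 s.py latch
```

```text
t 8.5 tcp [ 0.5538 -0.1993  0.1288] R 0.0755 ang -70.79 push-dir [-0.944 -0.329] resist -0.77 radial -2.07 fz 6.8 0.0122
```

arm_command(increments=[[[-0.0072,-0.0021,0],[0,0,0],0],[[-0.0145,-0.0035,0],[0,0,0],0],[[-0.022,-0.0041,0],[0,0,0],0],[[-0.0294,-0.004,0],[0,0,0],0],[[-0.0369,-0.0032,0],[0,0,0],0],[[-0.0442,-0.0016,0],[0,0,0],0],[[-0.0442,-0.0016,0],[0,0,0],0],[[-0.0442,-0.0016,0],[0,0,0],0]])

```text
clock: 9.3
tcp_pos: [0.5093, -0.2001, 0.1286]
orientation: [-2.622, 1.728, -0.002]
contact_force: [0.4, 4.2, 8.9]
grip_width: 0.0124
```

```bash
python3 s.py latch
```

```text
t 9.3 tcp [ 0.5093 -0.2001  0.1286] R 0.0747 ang -105.26 push-dir [-0.965  0.263] resist -0.71 radial -4.14 fz 8.9 0.0124
```

arm_command(increments=[[[-0.0036,0.0011,0],[0,0,0],0],[[-0.0071,0.0023,0],[0,0,0],0],[[-0.0105,0.0038,0],[0,0,0],0],[[-0.0138,0.0053,0],[0,0,0],0],[[-0.0138,0.0053,0],[0,0,0],0],[[-0.0138,0.0053,0],[0,0,0],0]])

```text
clock: 9.9
tcp_pos: [0.4962, -0.1949, 0.1286]
orientation: [-2.621, 1.727, -0.004]
contact_force: [0.6, 4.2, 6.8]
grip_width: 0.0122
```

```bash
python3 s.py latch
```

```text
t 9.9 tcp [ 0.4962 -0.1949  0.1286] R 0.0745 ang -116.12 push-dir [-0.898  0.44 ] resist -1.31 radial -4.06 fz 6.8 0.0122
```

arm_command(increments=[[[-0.003,0.002,0],[0,0,0],0],[[-0.0062,0.004,0],[0,0,0],0],[[-0.0062,0.004,0],[0,0,0],0]])

```text
clock: 10.2
tcp_pos: [0.49, -0.1913, 0.1287]
orientation: [-2.621, 1.728, -0.005]
contact_force: [0.3, 2.8, 8.0]
grip_width: 0.0122
```

```bash
python3 s.py latch
```

```text
t 10.2 tcp [ 0.49   -0.1913  0.1287] R 0.0743 ang -121.63 push-dir [-0.851  0.524] resist -1.24 radial -2.57 fz 8.0 0.0122
```

arm_command(increments=[[[-0.0016,0.001,0],[0,0,0],0],[[-0.0031,0.002,0],[0,0,0],0],[[-0.0046,0.0031,0],[0,0,0],0],[[-0.0046,0.0031,0],[0,0,0],0]])

```text
clock: 10.6
tcp_pos: [0.4858, -0.1884, 0.1287]
orientation: [-2.621, 1.728, -0.006]
contact_force: [2.5, 2.2, 6.1]
grip_width: 0.0122
```

```bash
python3 s.py latch
```

```text
t 10.6 tcp [ 0.4858 -0.1884  0.1287] R 0.0743 ang -125.55 push-dir [-0.814  0.581] resist 0.8 radial -3.26 fz 6.1 0.0122
```

arm_command(increments=[[[-0.0012,0.0009,0],[0,0,0],0],[[-0.0024,0.0018,0],[0,0,0],0],[[-0.0024,0.0018,0],[0,0,0],0]])

```text
clock: 10.9
tcp_pos: [0.4836, -0.1867, 0.1287]
orientation: [-2.621, 1.728, -0.007]
contact_force: [3.2, 1.4, 5.4]
grip_width: 0.0123
```

```bash
python3 s.py latch
```

```text
t 10.9 tcp [ 0.4836 -0.1867  0.1287] R 0.0742 ang -127.77 push-dir [-0.791  0.612] resist 1.67 radial -3.1 fz 5.4 0.0123
```

arm_command(increments=[[[-0.0012,0.001,0],[0,0,0],0],[[-0.0024,0.0019,0],[0,0,0],0],[[-0.0035,0.0029,0],[0,0,0],0],[[-0.0035,0.0029,0],[0,0,0],0]])

```text
clock: 11.3
tcp_pos: [0.4801, -0.1838, 0.1287]
orientation: [-2.621, 1.728, -0.007]
contact_force: [3.3, 3.3, 5.8]
grip_width: 0.0122
```

```bash
python3 s.py latch
```

```text
t 11.3 tcp [ 0.4801 -0.1838  0.1287] R 0.0742 ang -131.21 push-dir [-0.752  0.659] resist 0.3 radial -4.6 fz 5.8 0.0122
```

arm_command(increments=[[[-0.001,0.0012,0],[0,0,0],0],[[-0.002,0.0023,0],[0,0,0],0],[[-0.003,0.0034,0],[0,0,0],0],[[-0.003,0.0034,0],[0,0,0],0]])

```text
clock: 11.7
tcp_pos: [0.477, -0.1807, 0.1287]
orientation: [-2.621, 1.728, -0.007]
contact_force: [2.5, 2.2, 5.7]
grip_width: 0.0121
```

```bash
python3 s.py latch
```

```text
t 11.7 tcp [ 0.477  -0.1807  0.1287] R 0.074 ang -134.61 push-dir [-0.712  0.702] resist 0.22 radial -3.38 fz 5.7 0.0121
```

arm_command(increments=[[[-0.001,0.0011,0],[0,0,0],0],[[-0.002,0.0022,0],[0,0,0],0],[[-0.003,0.0033,0],[0,0,0],0],[[-0.003,0.0033,0],[0,0,0],0]])

```text
clock: 12.1
tcp_pos: [0.474, -0.1775, 0.1287]
orientation: [-2.621, 1.729, -0.007]
contact_force: [2.7, 1.1, 6.2]
grip_width: 0.0114
```

```bash
python3 s.py latch
```

```text
t 12.1 tcp [ 0.474  -0.1775  0.1287] R 0.074 ang -138.02 push-dir [-0.669  0.743] resist 0.97 radial -2.76 fz 6.2 0.0114
```

arm_command(increments=[[[-0.001,0.0012,0],[0,0,0],0],[[-0.0019,0.0024,0],[0,0,0],0],[[-0.0028,0.0036,0],[0,0,0],0],[[-0.0028,0.0036,0],[0,0,0],0]])

```text
clock: 12.5
tcp_pos: [0.4711, -0.174, 0.1287]
orientation: [-2.621, 1.729, -0.007]
contact_force: [2.7, 1.3, 5.9]
grip_width: 0.0121
```

```bash
python3 s.py latch
```

```text
t 12.5 tcp [ 0.4711 -0.174   0.1287] R 0.074 ang -141.49 push-dir [-0.623  0.783] resist 0.67 radial -2.88 fz 5.9 0.0121
```

arm_command(increments=[[[-0.0009,0.0012,0],[0,0,0],0],[[-0.0017,0.0025,0],[0,0,0],0],[[-0.0025,0.0037,0],[0,0,0],0],[[-0.0025,0.0037,0],[0,0,0],0]])

```text
clock: 12.9
tcp_pos: [0.4688, -0.171, 0.1287]
orientation: [-2.621, 1.729, -0.008]
contact_force: [3.8, -1.0, 5.9]
grip_width: 0.012
```

```bash
python3 s.py latch
```

```text
t 12.9 tcp [ 0.4688 -0.171   0.1287] R 0.0739 ang -144.47 push-dir [-0.581  0.814] resist 3.02 radial -2.56 fz 5.9 0.012
```

arm_command(increments=[[[-0.0008,0.0013,0],[0,0,0],0],[[-0.0016,0.0025,0],[0,0,0],0],[[-0.0016,0.0025,0],[0,0,0],0]])

```text
clock: 13.2
tcp_pos: [0.4676, -0.169, 0.1288]
orientation: [-2.621, 1.73, -0.01]
contact_force: [5.1, -2.5, 5.7]
grip_width: 0.0123
```

```bash
python3 s.py latch
```

```text
t 13.2 tcp [ 0.4676 -0.169   0.1288] R 0.0739 ang -146.28 push-dir [-0.555  0.832] resist 4.93 radial -2.79 fz 5.7 0.0123
```

arm_command(increments=[[[-0.0008,0.0013,0],[0,0,0],0],[[-0.0015,0.0026,0],[0,0,0],0],[[-0.0015,0.0026,0],[0,0,0],0]])

```text
clock: 13.5
tcp_pos: [0.466, -0.1666, 0.1287]
orientation: [-2.621, 1.73, -0.01]
contact_force: [4.2, -3.9, 5.2]
grip_width: 0.0122
```

```bash
python3 s.py latch
```

```text
t 13.5 tcp [ 0.466  -0.1666  0.1287] R 0.0739 ang -148.47 push-dir [-0.523  0.852] resist 5.56 radial -1.54 fz 5.2 0.0122
```

arm_command(increments=[[[-0.0008,0.0013,0],[0,0,0],0],[[-0.0015,0.0026,0],[0,0,0],0],[[-0.0015,0.0026,0],[0,0,0],0]])

```text
clock: 13.8
tcp_pos: [0.4646, -0.1642, 0.1288]
orientation: [-2.621, 1.73, -0.01]
contact_force: [4.3, -4.1, 5.0]
grip_width: 0.012
```

```bash
python3 s.py latch
```

```text
t 13.8 tcp [ 0.4646 -0.1642  0.1288] R 0.0738 ang -150.67 push-dir [-0.49   0.872] resist 5.7 radial -1.76 fz 5.0 0.012
```

arm_command(increments=[[[-0.0007,0.0014,0],[0,0,0],0],[[-0.0014,0.0027,0],[0,0,0],0],[[-0.0014,0.0027,0],[0,0,0],0]])

```text
clock: 14.1
tcp_pos: [0.4634, -0.162, 0.1288]
orientation: [-2.621, 1.731, -0.011]
contact_force: [5.3, -5.3, 4.2]
grip_width: 0.0124
```

```bash
python3 s.py latch
```

```text
t 14.1 tcp [ 0.4634 -0.162   0.1288] R 0.0738 ang -152.61 push-dir [-0.46   0.888] resist 7.14 radial -2.32 fz 4.2 0.0124
```

arm_command(increments=[[[-0.0005,0.0009,0],[0,0,0],0],[[-0.0009,0.0018,0],[0,0,0],0],[[-0.0009,0.0018,0],[0,0,0],0]])

```text
clock: 14.4
tcp_pos: [0.4627, -0.1605, 0.1289]
orientation: [-2.62, 1.731, -0.012]
contact_force: [7.3, -6.7, 3.9]
grip_width: 0.012
```

```bash
python3 s.py latch
```

```text
t 14.4 tcp [ 0.4627 -0.1605  0.1289] R 0.0738 ang -153.87 push-dir [-0.44   0.898] resist 9.18 radial -3.59 fz 3.9 0.012
```

arm_command(increments=[[[-0.0005,0.0009,0],[0,0,0],0],[[-0.0009,0.0018,0],[0,0,0],0],[[-0.0009,0.0018,0],[0,0,0],0]])

```text
clock: 14.7
tcp_pos: [0.4619, -0.1589, 0.1289]
orientation: [-2.62, 1.732, -0.013]
contact_force: [7.4, -8.1, 3.2]
grip_width: 0.0122
```

```bash
python3 s.py latch
```

```text
t 14.7 tcp [ 0.4619 -0.1589  0.1289] R 0.0738 ang -155.25 push-dir [-0.419  0.908] resist 10.48 radial -3.29 fz 3.2 0.0122
```

arm_command(increments=[[[-0.0006,0.0013,0],[0,0,0],0],[[-0.0011,0.0025,0],[0,0,0],0],[[-0.0011,0.0025,0],[0,0,0],0],[[-0.0011,0.0025,0],[0,0,0],0]])

```text
clock: 15.1
tcp_pos: [0.461, -0.1568, 0.1289]
orientation: [-2.62, 1.732, -0.014]
contact_force: [6.6, -8.5, 2.2]
grip_width: 0.0125
```

```bash
python3 s.py latch; python3 - <<'E'
from h import *
r.grab_frame("top")
E
python3 s.py latch
```

```text
t 15.1 tcp [ 0.461  -0.1568  0.1289] R 0.0738 ang -157.06 push-dir [-0.39   0.921] resist 10.36 radial -2.74 fz 2.2 0.0125
t 15.15 tcp [ 0.461  -0.1567  0.1289] R 0.0738 ang -157.09 push-dir [-0.389  0.921] resist 10.0 radial -3.35 fz 2.1 0.0123
```

```bash
cat > avg.py <<'E'
from h import *
c=np.array([.529,-.128]);F=[]
for i in range(6):
    r.grab_frame("top");o=r.get_obs();F.append(o["contact_force"])
d=o["tcp_pos"][:2]-c;u=d/np.linalg.norm(d);t=np.array([u[1],-u[0]]);F=np.array(F)
print(o["clock"],o["tcp_pos"],(-F[:,:2]@t).round(2),"mean",(-F[:,:2]@t).mean().round(2),F.mean(0).round(2),o["moment"].round(2))
E
python3 avg.py
```

```text
15.45 [ 0.46101111 -0.1567471   0.1288797 ] [10.63 10.44 10.45 10.84 10.45 10.57] mean 10.56 [ 7.21 -8.42  2.28] [-1.89 -1.61 -0.01]
```

arm_command(increments=[[[-0.0004,0.0009,0],[0,0,0],0],[[-0.0007,0.0018,0],[0,0,0],0]])

```text
clock: 15.65
tcp_pos: [0.4605, -0.1556, 0.1289]
orientation: [-2.62, 1.733, -0.015]
contact_force: [8.1, -11.9, -0.1]
grip_width: 0.012
```

```bash
python3 s.py latch;python3 avg.py
```

```text
t 15.65 tcp [ 0.4605 -0.1556  0.1289] R 0.0739 ang -158.01 push-dir [-0.374  0.927] resist 14.06 radial -3.08 fz -0.1 0.012
15.95 [ 0.46052935 -0.15564527  0.12890588] [12.42 11.47 13.6  13.1  12.44 12.03] mean 12.51 [  7.72 -10.37   1.28] [-2.28 -1.78 -0.03]
```

Held push ≈12.5 N, about 14 N while moving, in the 11–16 N window. Releasing and leaving upward.

arm_command(increments=[[[0,0,0],[0,0,0],45],[[0.0005,-0.0015,0],[0,0,0],45],[[0.001,-0.003,0],[0,0,0],45],[[0.001,-0.003,0],[0,0,0],45],[[0.001,-0.003,0.02],[0,0,0],45],[[0.001,-0.003,0.06],[0,0,0],45],[[0.001,-0.003,0.1],[0,0,0],45],[[0.001,-0.003,0.12],[0,0,0],45],[[0.001,-0.003,0.12],[0,0,0],45]])

```text
clock: 16.85
tcp_pos: [0.4598, -0.1548, 0.2503]
orientation: [-2.621, 1.728, -0.008]
contact_force: [0.0, 0.2, -0.6]
grip_width: 0.0385
```

```bash
python3 - <<'E'
from h import *
o=r.get_obs();m=r.camera_model("wrist");im=r.grab_frame("wrist");cv2.imwrite("pics/w4.png",im)
print(o["tcp_pos"],o["contact_force"])
for c,s in red(im): print(c,s,plane("wrist",*c,.127,m))
E
```

```text
[ 0.45976172 -0.15477164  0.25027841] [ 0.04093171  0.15839356 -0.62259156]
[199.9, 40.9] [186, 25, 37, 40, 620] [ 0.53765749 -0.0502572   0.127     ]
[324.9, 241.1] [315, 225, 22, 32, 564] [ 0.46041085 -0.15821195  0.127     ]
```

View pics/w4.png

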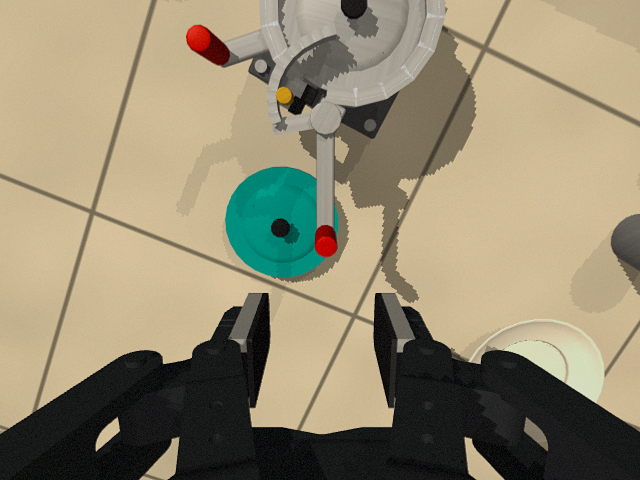

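The hook has wrapped behind the pin at (285,95). The knob at (326,243) is where I left it, and the lid is seated with the gripper clear. Handing in.

```bash
python3 -c "
from bench import r
print(r.hand_in())"
```

```text
the job is handed in; nothing more can be done
None
```

The clamp ring is shut, the latch is tightened, and I handed the job in at about 17 s of the 67 s allowed.

- **Ring:** I gripped the red post and swung the ring closed until the rubber bumper was felt. Push rose to about 6.5 N with almost no further movement. After I let go, the ring stayed shut.
- **Latch:** I turned the lever by its knob until it came up firm. The push was about 12.5 N held still (average of 6 readings, 11.5–13.6) and 14 N at the last moving step. Both are within 11–16 N.
- **Last checks:**
  - After release the force reading was close to zero, so the pushes needed no correction.
  - The wrist picture shows the hook behind the pin and the lid apparently seated, with the gripper clear.
  - The knob was within about 2–3 mm of where I left it, which is camera accuracy.
- **Disagreements:**
  - One pause while tightening read 10.4 N, below the trend, because the push eases when the lever is held still. I went about 1 mm further.
  - The radius I measured at the ring post was 136 mm instead of 139 mm, which is calibration error.
- **Not checked:** I did not compare the bystanders' positions before and after, but the gripper worked only at the post and the knob.

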